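# Fetch the work dish from behind the bottles on the warming plate

## Task

The work dish on the warming plate is due at the microscope, but it sits hemmed in by three bottles: stand all three bottles upright on the steel tray first, leaving the dish where it is, then carry the dish, level, into the round recess of the stage insert while the bottles wait on the tray. So that the media and the oil stay warm, then put every bottle back into the very same round place on the warming plate where it stood at the start, upright and fully down in it. Do not knock over a bottle or shift the timer and the tub of cotton buds.

Things in the scene. Friction and masses are not known exactly. Their poses are not given: they have to be found in the camera images.
- warming_plate: fixed white warming plate 194 x 216 mm with grey metal top at z 28 mm; origin at table level under the dish place, z up; +x to its control head (x 48 to 86 mm, 50 high). Sunk round places with 3 mm bevelled rims: for the dish at (0, 0), 58 mm across, dark floor at z 25; for bottles at (0, 66), (0, -66), (-66, 0) mm, 60 across, floor at z 23. Each holds one bottle, which one where varies
- stage_insert: fixed flat blue anodised microscope stage insert, 116 (x) x 124 (y) mm, top surface 14 mm above the table; origin at table level under the centre of its one round recess, which is 58 mm across with a bevelled rim and 3 mm deep (floor at z = 11 mm) with a pale disc in the middle; z up
- tray: fixed shallow stainless steel tray, 246 mm long along its x, 100 mm wide along its y; origin under its centre at table level; floor at z = 2 mm, rim 15 mm high; z up. It has room for the three bottles in a row 75 mm apart
- medium_pink: small round bottle with pink contents and a blue screw cap, 44 mm in diameter, 88 mm tall, straight body up to 62 mm, about 0.09 kg; origin at the centre of its base, z up along its axis
- medium_amber: small round bottle with pale amber contents and a white screw cap, 44 mm in diameter, 88 mm tall, straight body up to 62 mm, about 0.09 kg; origin at the centre of its base, z up along its axis
- oil_bottle: larger round bottle with a green-banded label and a black screw cap, 52 mm in diameter, 112 mm tall, straight body up to 80 mm, about 0.13 kg; origin at the centre of its base, z up along its axis
- dish: clear shallow round petri dish with small orange drops, 50 mm in diameter, 10 mm high, light (about 12 g); origin at the centre of its underside, z up. In its place on the warming plate and in the insert's recess alike it stands 7 mm proud of the surface round it; grip it across its outside by its proud rim
- timer: bystander: white bench timer with a display, 41 x 68 x 55 mm, standing loose behind the work; origin at the centre of its underside
- swab_tub: bystander: clear tub of pink cotton buds, 77 mm across, 80 mm high, standing loose behind the work; origin at the centre of its underside
There are look-alikes about, which are no part of the job. Leave any turquoise look-alike of the medium_pink alone. What is shaped like the medium_amber but purple is not meant.

How it is judged:
On the way, in this order (a step that is already met when the one before it is completed fails the run):
1. all three bottles stand released and upright on the tray, the dish still in its place on the warming plate (x of medium_pink in the frame of tray between -0.118 and 0.118 m and y of medium_pink in the frame of tray between -0.044 and 0.044 m and z of each of medium_pink, medium_amber, oil_bottle in the frame of tray below 0.006 m and angle between each of medium_pink, medium_amber, oil_bottle's own z axis and vertical below 0.06 rad and contact force between each of medium_pink, medium_amber, oil_bottle and the fingers below 0.1 N and x of medium_amber in the frame of tray between -0.118 and 0.118 m and y of medium_amber in the frame of tray between -0.044 and 0.044 m and x of oil_bottle in the frame of tray between -0.118 and 0.118 m and y of oil_bottle in the frame of tray between -0.044 and 0.044 m and distance of dish from where it was at the start of the episode below 0.02 m), for 0.2 s.
2. the dish lies released and flat in the recess of the stage insert, the three bottles still on the tray (horizontal distance between dish and stage_insert below 0.008 m and z of dish in the frame of stage_insert below 0.0125 m and angle between dish's own z axis and vertical below 0.035 rad and contact force between each of dish, medium_pink, medium_amber, oil_bottle and the fingers below 0.1 N and x of medium_pink in the frame of tray between -0.118 and 0.118 m and y of medium_pink in the frame of tray between -0.044 and 0.044 m and z of each of medium_pink, medium_amber, oil_bottle in the frame of tray below 0.006 m and angle between each of medium_pink, medium_amber, oil_bottle's own z axis and vertical below 0.06 rad and x of medium_amber in the frame of tray between -0.118 and 0.118 m and y of medium_amber in the frame of tray between -0.044 and 0.044 m and x of oil_bottle in the frame of tray between -0.118 and 0.118 m and y of oil_bottle in the frame of tray between -0.044 and 0.044 m), for 0.2 s.
At the end, for the whole second after the job is handed in: dish flat in the insert's recess (centre within 8 mm, on its floor, tilt under 2 degrees); each bottle upright (under 3 degrees), on the floor of the same place of the warming plate where it started (within 16 mm of its start: anywhere inside that place); all released and at rest (horizontal distance between dish and stage_insert below 0.008 m and z of dish in the frame of stage_insert below 0.0125 m and angle between dish's own z axis and vertical below 0.035 rad and contact force between dish and the fingers below 0.1 N and distance of each of medium_pink, medium_amber, oil_bottle from where it was at the start of the episode below 0.016 m and z of each of medium_pink, medium_amber, oil_bottle in the frame of warming_plate below 0.0255 m and angle between each of medium_pink, medium_amber, oil_bottle's own z axis and vertical below 0.05 rad and linear speed of each of medium_pink, medium_amber, oil_bottle, dish below 0.02 m/s); the robot touches nothing.
It fails at once if a bottle was tipped by more than about 35 degrees (angle between any of medium_pink, medium_amber, oil_bottle's own z axis and vertical above 0.6 rad).
It fails at once if the dish was tipped by more than about 20 degrees (angle between dish's own z axis and vertical above 0.35 rad).
It fails at once if the timer or the tub of cotton buds was shifted by more than 30 mm (distance of any of timer, swab_tub from where it was at the start of the episode above 0.03 m).
It also fails if it takes over 134 s, if anything falls off the work surface, if the arm or the gripper's body presses on something with over 40 N, if the wrist force passes 120 N, or if a joint passes its speed limit or range.

## Robot

A 6-joint arm with a two-finger parallel gripper is mounted at the origin on a cart in front of the work surface, level with it; the furniture and walls round the work are solid. World frame = base frame: x ahead of the robot, y to its left, z up, the work surface at z = 0. Lengths are in m, angles in rad, forces in N, time in s.
With the tool pointing down it reaches from about 0.3 to 0.75 m from the base axis. Payload 8.5 kg.
Tool frame: the origin (TCP) lies on the centre line of the jaws, within the pads' length; the fingertips stand 8 mm ahead of it and the grasp point (between the pads) lies 11 mm behind it (arm.finger_overhang is the distance from the TCP to the fingertips, in m); z points along the fingers, y is the direction in which the jaws open and shut (so a half turn about z gives the same grasp; the last joint's range is limited). The gripper opens to 85 mm and grips with 20 to 120 N. Pads are 22 mm wide; open, the fingers measure 114 mm over their backs; the gripper's body (76 mm by 85 mm) begins 54 mm behind the grasp point. The pads swing forward as they close: fully open they stand 13 mm farther back than shut.
Start: joints at [-1.357, 0.381, 1.297, -0, 1.464, -0.215], TCP at [0.229, -0.5, 0.202] pointing down, gripper open.
Joint ranges: [-3.11, 3.11], [-0.89, 2.33], [0.22, 2.48], [-1.42, 4.56], [0.17, 2.85], [-2.88, 2.88]. Speed limits (rad/s): [2.39, 2.39, 3.14, 3.14, 3.14, 3.14].

## Interface

Orientations are given as a unit quaternion [x, y, z, w].
In Python, from cell import arm, camera, camera_model gives the robot as it stands. The module is installed in compiled form; this text tells all that it offers.
- The arm moves only by the tool step_arm, never from a script. Its argument "motion" is a list of rows, each a list of 4 numbers: the shift along the tool's x, y, z in cm, then the turn about the tool's z in rad. A call has 1 to 20 rows; each row is the pose to reach, as a shift and turn from the pose commanded when the call began, along the tool's axes at that moment; what a row does not reach only later rows make up. A row lasts 1/12 s, in which the tool goes at most 41.7 mm and 7.16 degrees, less where a joint would pass 70% of its speed; a pose out of reach is approached as far as the arm can. A call with a gripper value outside its range is refused whole. "jaw" is the opening, from -1 (shut) to 1 (fully open), so that 0 is half open, set as the call begins (left out, the last holds). The fingers move at their own pace and stop on an object; "force" is the grip in N (left out, the last holds). Time passes only in rows, so rows that repeat a pose let the fingers close. It gives the time, the measured TCP pose, the force and the opening at its end, in the units of the state.
- arm.get_state(): the state, without advancing time (a new reading comes with each control period).
- camera(name): name is "scene" or "top" or "wrist"; returns (picture, depth): 480x640x3 uint8, red, green, blue; 480x640 float32, m along the optical axis (not along the pixel's ray), 0 where there is no reading.
- camera_model(name): a dict with "fx", "fy", "cx", "cy" (pixels), "R" (3x3) and "t" (3): a world point X has camera coordinates R X + t. Camera axes: x right, y down, z forward; pixel columns grow to the right and rows downward; lengths in m; the calibration is good to about 2 mm. A picture is of the moment at which its call begins: read the wrist's pose just before it. camera_model takes no time and is no camera call; for the wrist camera it gives the pose at the moment of the call.
- arm.sign_off(): hands the job in, once; it reports no verdict.
The state is a dict: "time_s": time; "joint_positions": joint angles; "qvel": joint speeds; "joint_torque": joint torques, N m; "position": TCP position; "ee_rot": TCP orientation; "ft_force": force on the tool from outside, world axes, zero at the start; "ft_torque": the same for the moment, N m; "finger_gap": opening from 0.0 (shut) to 1.0 (fully open).
Only numpy, scipy, OpenCV 4.12 (cv2) and the standard library are available. Lean on these libraries where they do the work, as an engineer would, in place of code of your own. Each camera call takes 0.05 s, during which the arm holds its last target. There are 200 camera calls.

## Working session

There is one attempt and no reset: what is moved stays moved. The work goes in short steps, Python scripts to look and compute and a tool call to move; the robot and the scene stay as the last step left them, time stands still between calls to the robot, and variables do not carry over. Pictures are saved under pics/ and viewed, about 12 in all and at most 16, crops included, and the job is handed in when it is done.

Besides the shell and the picture viewer there is one more tool, called after ">>>" as a command line: name --pt "numbers of a row" for each row, then --argument value for the rest. step_arm: Moves the arm, as the interface text tells. Its arguments: {"type":"object","properties":{"motion":{"type":"array"},"jaw":{"type":"number"},"force":{"type":"number"}},"required":["motion"]}

```bash
mkdir -p pics && cat > h.py <<'E'
import numpy as np, cv2
from cell import arm, camera, camera_model
def snap(name,fn=None):
    m=camera_model(name); p,d=camera(name)
    if fn: cv2.imwrite('pics/'+fn,p[:,:,::-1])
    np.savez('last_'+name+'.npz',p=p,d=d,**{k:np.array(v) for k,v in m.items()})
    return p,d,m
def ray(m,u,v,z):
    R=np.array(m['R']);t=np.array(m['t']);c=-R.T@t
    d=R.T@np.array([(u-m['cx'])/m['fx'],(v-m['cy'])/m['fy'],1.])
    return c+d*(z-c[2])/d[2]
def proj(m,X):
    q=np.array(m['R'])@np.array(X)+np.array(m['t']); return q[0]/q[2]*m['fx']+m['cx'],q[1]/q[2]*m['fy']+m['cy']
def cloud(d,m):
    v,u=np.mgrid[:480,:640]
    P=np.stack([(u-m['cx'])/m['fx']*d,(v-m['cy'])/m['fy']*d,d],-1)
    return (P-np.array(m['t']))@np.array(m['R'])
E
python3 - <<'E'
from h import *
a=snap('top','top.png');b=snap('scene','scene.png')
print(arm.get_state());print(arm.finger_overhang)
for x in(a,b): print(x[2])
E
```

```text
{'time_s': 0.1, 'joint_positions': array([-1.35734035e+00,  3.81179936e-01,  1.29816914e+00,  2.37265813e-05,
        1.46359009e+00, -2.15279968e-01]), 'qvel': array([ 2.03687645e-03, -1.99080235e-03, -3.91392243e-03,  9.32631784e-04,
        9.74942317e-04, -5.48757224e-05]), 'joint_torque': array([ 4.08289881e-03, -4.49216437e+01, -2.31658995e+01, -1.70906596e-04,
        3.67247892e-03, -2.50009379e-05]), 'position': array([ 0.2285973 , -0.49992016,  0.20165133]), 'ee_rot': array([ 9.77111091e-01,  2.12728613e-01,  1.24083270e-05, -6.73244518e-04]), 'ft_force': array([0.16841629, 0.85288184, 0.15760177]), 'ft_torque': array([-0.04719086,  0.00031064,  0.00266193]), 'finger_gap': 0.9968809375210081}
0.008
{'fx': 556.113902479545, 'fy': 556.113902479545, 'cx': 316.75263310402516, 'cy': 239.7249428180016, 'R': array([[-0.00507094, -0.9996772 ,  0.02489541],
       [-0.99447887,  0.00243198, -0.10490881],
       [ 0.1048144 , -0.02528994, -0.99417019]]), 't': array([-0.06226868,  0.61405954,  1.25385655])}
{'fx': 502.0035635604761, 'fy': 502.0035635604761, 'cx': 321.0235809698672, 'cy': 229.03263621460812, 'R': array([[ 0.98650749,  0.16260688, -0.01902581],
       [ 0.08875043, -0.6288164 , -0.77247219],
       [-0.13757304,  0.76036105, -0.63476352]]), 't': array([-0.55904449, -0.04764845,  1.21614689])}
```

View pics/top.png

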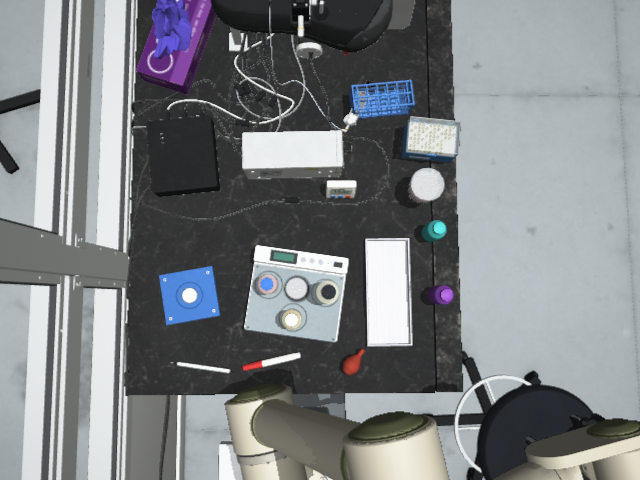

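View pics/scene.png

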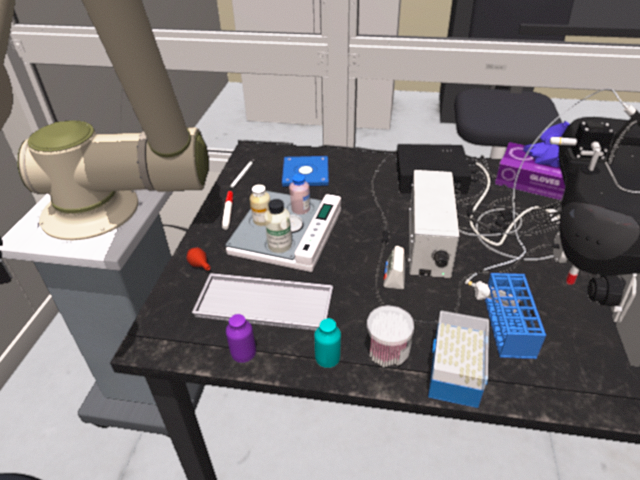

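The top view shows the pink bottle (blue cap) at about (267,284), amber (white cap) at (291,319), oil (black cap) at (327,291) and the dish at (297,288). The insert is at (189,295) and the tray at (388,292). The turquoise and purple look-alikes are on the far right.

```bash
python3 - <<'E'
from h import *
z=np.load('last_top.npz');p=z['p'];d=z['d'];m={k:z[k] for k in('fx','fy','cx','cy','R','t')}
P=cloud(d,m); hsv=cv2.cvtColor(p,cv2.COLOR_RGB2HSV)
v,u=np.mgrid[:480,:640]
# caps: points by height near seeds
for n,(a,b),h in(('pink',(267,284),.111),('amber',(291,319),.111),('oil',(327,291),.135)):
    k=(np.hypot(u-a,v-b)<16)&(abs(P[...,2]-h)<.006)
    print(n,k.sum(),P[k].mean(0).round(4), (P[k].max(0)-P[k].min(0)).round(3))
# insert
k=((hsv[...,0]>95)&(hsv[...,0]<125)&(hsv[...,1]>120)&(u>140)&(u<235)&(v>250)&(v<340)).astype(np.uint8)
def rect(k,zz):
    c=max(cv2.findContours(k,cv2.RETR_EXTERNAL,2)[0],key=cv2.contourArea)
    q=np.array([ray(m,*x[0],zz)[:2] for x in c],np.float32)
    return cv2.minAreaRect(q)
print('insert',rect(k,.014))
k=((hsv[...,1]<40)&(hsv[...,2]>200)&(np.hypot(u-189,v-295)<15)); print('disc',k.sum(),ray(m,u[k].mean(),v[k].mean(),.011))
k=((hsv[...,2]>120)&(u>355)&(u<418)&(v>230)&(v<355)).astype(np.uint8); print('tray',rect(k,.015))
k=((hsv[...,2]>110)&(u>235)&(u<355)&(v>240)&(v<348)).astype(np.uint8); print('plate',rect(k,.028))
c=ray(m,297,288,.035);print('dish',c)
for n,q in(('tub',(427,185)),('timer',(341,190)),('turq',(434,231)),('purp',(441,295)),('bulb',(354,362))): print(n,P[q[1],q[0]].round(3))
k=(P[...,2]>.008)&(u>355)&(u<418)&(v>230)&(v<355); print('rim z',np.percentile(P[k][:,2],[50,95]),P[290,388])
E
```

```text
pink 126 [0.5115 0.0472 0.1104] [0.026 0.026 0.01 ]
amber 127 [ 0.4346 -0.0065  0.1109] [0.026 0.026 0.011]
oil 171 [ 0.4938 -0.0851  0.1346] [0.03  0.03  0.011]
insert ((0.4882785379886627, 0.23067790269851685), (0.11773129552602768, 0.12667861580848694), 9.850071907043457)
disc 173 [0.48818581 0.23136929 0.011     ]
tray ((0.49427950382232666, -0.23135001957416534), (0.25115254521369934, 0.10529608279466629), 0.37941887974739075)
plate ((0.4914489984512329, -0.016318611800670624), (0.21964411437511444, 0.19577588140964508), 81.58563995361328)
dish [ 0.50267849 -0.01876431  0.035     ]
tub [ 0.733 -0.314  0.079]
timer [ 0.728 -0.121  0.045]
turq [ 0.627 -0.325  0.086]
purp [ 0.485 -0.337  0.087]
bulb [ 0.335 -0.148  0.031]
rim z [0.01448502 0.02618633] [ 0.49765013 -0.23306868 -0.00081222]
```

>>> step_arm --pt "41.4 -26.7 0 0.4287" --pt "41.4 -26.7 0 0.4287" --pt "41.4 -26.7 0 0.4287" --pt "41.4 -26.7 0 0.4287" --pt "41.4 -26.7 0 0.4287" --pt "41.4 -26.7 0 0.4287" --pt "41.4 -26.7 0 0.4287" --pt "41.4 -26.7 0 0.4287" --pt "41.4 -26.7 0 0.4287" --pt "41.4 -26.7 0 0.4287" --pt "41.4 -26.7 0 0.4287" --pt "41.4 -26.7 0 0.4287" --pt "41.4 -26.7 0 0.4287" --pt "41.4 -26.7 0 0.4287" --pt "41.4 -26.7 0 0.4287" --pt "41.4 -26.7 0 0.4287" --jaw 1 --force 30

```text
time_s: 1.43
position: [0.4937, -0.0861, 0.2021]
ee_rot: [1.0, -0.001, -0.0, 0.0]
ft_force: [0.1, 0.2, 0.1]
finger_gap: 0.999
```

```bash
python3 - <<'E'
from h import *
p,d,m=snap('wrist','w1.png'); s=arm.get_state()
print(s['time_s'],s['position'],s['ee_rot'],s['joint_positions']); R=m['R'];print('cam',-np.array(R).T@m['t'],np.array(R)[2])
E
```

```text
1.4833 [ 0.49371314 -0.0862839   0.20218145] [ 9.99999630e-01 -8.50400518e-04 -1.23917408e-04  3.08756199e-05] [-4.09568219e-01  2.95197655e-01  1.42837539e+00 -1.56986299e-04
  1.41822249e+00  1.16295278e+00]
cam [ 0.55932456 -0.08545611  0.37426974] [-0.26290876 -0.00138369 -0.96481971]
```

View pics/w1.png

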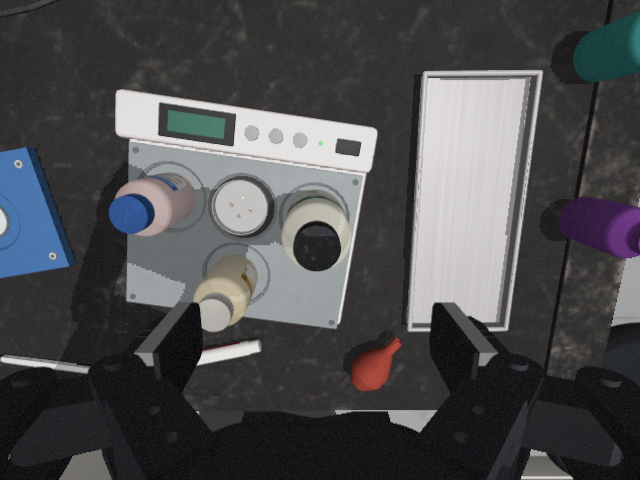

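The wrist view shows the oil cap at about (318,246), the pink cap at (131,214), the amber cap at (214,313) and the dish at (242,206). The tray corners are (424,72), (541,71), (508,330) and (409,329). I'll check these against the top view.

```bash
python3 - <<'E'
from h import *
z=np.load('last_wrist.npz');d=z['d'];m={k:z[k] for k in('fx','fy','cx','cy','R','t')}
P=cloud(d,m);v,u=np.mgrid[:480,:640]
for n,q,h in(('oil',(318,246),.135),('pink',(131,214),.111),('amber',(214,313),.111),('dish',(242,206),.035)):
    k=(np.hypot(u-q[0],v-q[1])<34)&(abs(P[...,2]-h)<.004)
    e=cv2.minEnclosingCircle(P[k][:,:2].astype(np.float32)); print(n,ray(m,*q,h).round(4),P[k].mean(0).round(4),np.round(e[0],4),round(e[1],4))
print('tray',np.mean([ray(m,*q,.015) for q in((424,72),(541,71),(508,330),(409,329))],0), [ray(m,*q,.015)[:2].round(3) for q in((424,72),(541,71),(508,330),(409,329))])
E
```

```text
oil [ 0.4933 -0.0873  0.135 ] [ 0.4923 -0.0863  0.1353] [ 0.4917 -0.0863] 0.0158
pink [0.51   0.0433 0.111 ] [0.5102 0.0448 0.1111] [0.5101 0.0453] 0.0141
amber [ 0.4345 -0.0094  0.111 ] [ 0.434  -0.0095  0.1111] [ 0.433  -0.0078] 0.014
dish [ 0.5029 -0.0199  0.035 ] [ 0.5009 -0.0158  0.0344] [ 0.5016 -0.0174] 0.0252
tray [ 0.49354276 -0.23281671  0.015     ] [array([ 0.617, -0.18 ]), array([ 0.618, -0.282]), array([ 0.369, -0.286]), array([ 0.37 , -0.183])]
```

>>> step_arm --pt "-0.1 0 3.5 0" --pt "-0.1 0 7 0" --pt "-0.1 0 10 0" --pt "-0.1 0 11.5 0" --pt "-0.1 0 12.5 0" --pt "-0.1 0 12.5 0" --pt "-0.1 0 12.5 0"

```text
time_s: 2.07
position: [0.4929, -0.0861, 0.0773]
ee_rot: [1.0, -0.001, -0.0, -0.0]
ft_force: [0.0, -0.6, 0.3]
finger_gap: 1.003
```

>>> step_arm --pt "0 0 0 0" --pt "0 0 0 0" --pt "0 0 0 0" --pt "0 0 0 0" --pt "0 0 0 0" --pt "0 0 0 0" --pt "0 0 0 0" --pt "0 0 0 0" --pt "0 0 0 0" --pt "0 0 -1 0" --pt "0 0 -2 0" --pt "0 0 -2 0" --jaw -1 --force 30

```text
time_s: 3.07
position: [0.4941, -0.0856, 0.099]
ee_rot: [1.0, 0.0, 0.002, 0.001]
ft_force: [0.3, -0.5, -0.1]
finger_gap: 0.033
```

```bash
python3 - <<'E'
from h import *
p,d,m=snap('wrist','w2.png'); q,_,_=snap('scene')
cv2.imwrite('pics/w2.png',np.hstack([p[::2,::2],cv2.resize(q[100:340,150:390],(480,480))[::2,::2]])[:,:,::-1])
s=arm.get_state();print(s['time_s'],s['finger_gap'],s['ft_force'])
E
```

```text
3.1667 0.0012565281331628109 [-0.18827829  0.05069678  0.07799431]
```

View pics/w2.png

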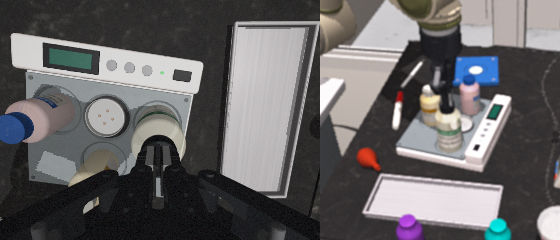

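```bash
python3 - <<'E'
from h import *
p,d,m=snap('wrist'); P=cloud(d,m);v,u=np.mgrid[:480,:640]
s=arm.get_state();T=s['position'];print(T,'tcp px',proj(m,T),'tip',proj(m,T-[0,0,.008]))
for n,q in(('a',(316,290)),('b',(316,330)),('c',(316,350)),('d',(316,260)),('e',(316,310))): print(n,P[q[1],q[0]].round(4))
p,d,m=snap('top'); P=cloud(d,m)
for n,h,c in(('oil',.135,(.493,-.086)),('pink',.111,(.510,.045)),('amber',.111,(.434,-.008))):
    k=(np.hypot(P[...,0]-c[0],P[...,1]-c[1])<.03)&(abs(P[...,2]-h)<.006); print(n,k.sum(),P[k].mean(0).round(4) if k.any() else '')
cv2.imwrite('pics/t2.png',cv2.resize(p[230:360,220:360],None,fx=4,fy=4)[:,:,::-1])
E
```

```text
[ 0.49296893 -0.08512631  0.0969077 ] tcp px (np.float64(316.4020719288418), np.float64(282.45983742722905)) tip (np.float64(316.3399811135722), np.float64(276.7681490619968))
a [ 0.5048 -0.0848  0.136 ]
b [ 0.5029 -0.0847  0.1638]
c [ 0.4966 -0.0847  0.1647]
d [ 0.5105 -0.0849  0.1165]
e [ 0.5033 -0.0848  0.1502]
oil 0 
pink 125 [0.5115 0.047  0.1108]
amber 6 [ 0.4394 -0.017   0.1102]
```

View pics/t2.png

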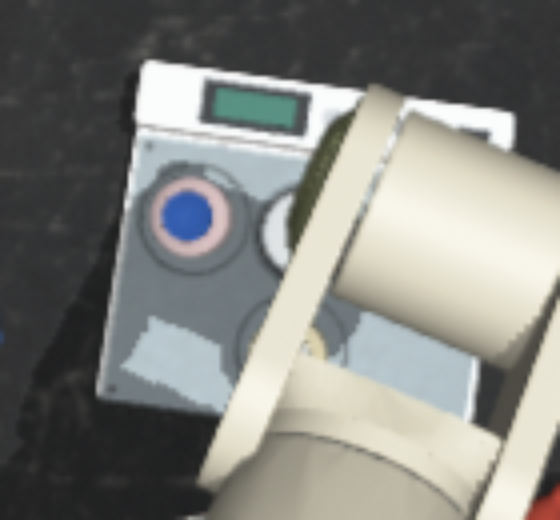

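```bash
python3 - <<'E'
from h import *
z=np.load('last_wrist.npz');p=z['p']; q,d,m=snap('scene')
a=cv2.resize(p[140:400,200:440],(400,433)); b=cv2.resize(q[160:268,220:320],(400,433),interpolation=cv2.INTER_CUBIC)
cv2.imwrite('pics/c3.png',np.hstack([a,b])[:,:,::-1])
T=arm.get_state()['position'];print('tcp scene px',proj(m,T),'oil cap expected',proj(m,[.4925,-.086,.135]))
E
```

```text
tcp scene px (np.float64(277.5707373739369), np.float64(216.71560992580584)) oil cap expected (np.float64(275.8510611377103), np.float64(201.7785888301348))
```

View pics/c3.png

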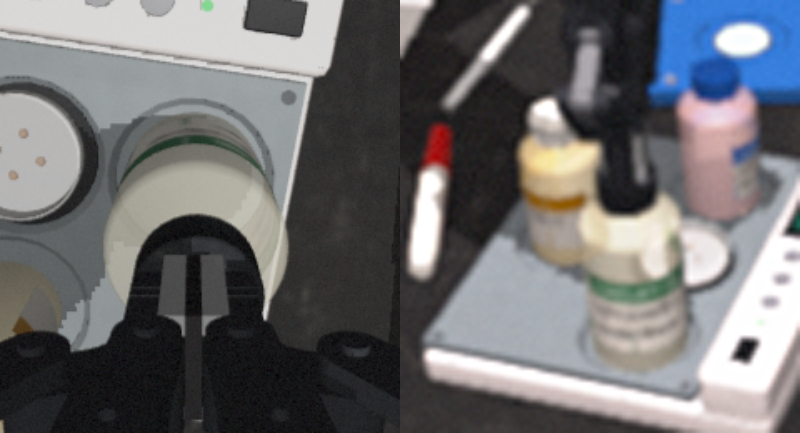

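```bash
python3 - <<'E'
from h import *
z=np.load('last_wrist.npz');d=z['d'];m={k:z[k] for k in('fx','fy','cx','cy','R','t')}
P=cloud(d,m)
for v in range(200,352,8): print(v,*[P[v,u].round(3) for u in(285,305,316,330)])
z=np.load('last_scene.npz');d=z['d'];m={k:z[k] for k in('fx','fy','cx','cy','R','t')}
P=cloud(d,m); print('scene')
for v in range(180,256,5): print(v,P[v,277].round(3),P[v,280].round(3))
E
```

```text
200 [ 0.523 -0.065  0.029] [ 0.523 -0.078  0.028] [ 0.522 -0.085  0.027] [ 0.523 -0.094  0.028]
208 [ 0.517 -0.065  0.028] [ 0.517 -0.078  0.024] [ 0.518 -0.085  0.031] [ 0.517 -0.094  0.024]
216 [ 0.511 -0.065  0.024] [ 0.518 -0.079  0.056] [ 0.518 -0.085  0.06 ] [ 0.517 -0.093  0.053]
224 [ 0.51  -0.066  0.044] [ 0.518 -0.079  0.078] [ 0.518 -0.085  0.081] [ 0.517 -0.092  0.077]
232 [ 0.512 -0.069  0.074] [ 0.518 -0.08   0.095] [ 0.518 -0.085  0.098] [ 0.518 -0.091  0.095]
240 [ 0.513 -0.07   0.093] [ 0.517 -0.08   0.107] [ 0.517 -0.085  0.108] [ 0.517 -0.091  0.107]
248 [ 0.513 -0.071  0.106] [ 0.514 -0.08   0.11 ] [ 0.514 -0.085  0.111] [ 0.514 -0.091  0.11 ]
256 [ 0.51  -0.071  0.11 ] [ 0.511 -0.08   0.113] [ 0.511 -0.085  0.113] [ 0.511 -0.091  0.111]
264 [ 0.507 -0.071  0.113] [ 0.509 -0.08   0.116] [ 0.509 -0.085  0.118] [ 0.509 -0.091  0.117]
272 [ 0.504 -0.072  0.115] [ 0.507 -0.08   0.122] [ 0.508 -0.085  0.124] [ 0.507 -0.091  0.123]
280 [ 0.501 -0.072  0.116] [ 0.507 -0.081  0.13 ] [ 0.508 -0.085  0.133] [ 0.507 -0.09   0.13 ]
288 [ 0.5   -0.072  0.123] [ 0.505 -0.081  0
[... 829 characters left out ...]

190 [ 0.506 -0.116  0.185] [ 0.506 -0.096  0.172]
195 [ 0.506 -0.119  0.176] [ 0.504 -0.093  0.158]
200 [ 0.499 -0.098  0.148] [ 0.503 -0.093  0.146]
205 [ 0.498 -0.1    0.138] [ 0.503 -0.094  0.134]
210 [ 0.498 -0.103  0.128] [ 0.504 -0.1    0.126]
215 [ 0.497 -0.102  0.115] [ 0.503 -0.101  0.114]
220 [ 0.499 -0.11   0.108] [ 0.504 -0.108  0.107]
225 [ 0.499 -0.114  0.099] [ 0.505 -0.113  0.099]
230 [ 0.498 -0.116  0.088] [ 0.503 -0.111  0.084]
235 [ 0.497 -0.114  0.073] [ 0.502 -0.112  0.072]
240 [ 0.496 -0.116  0.061] [ 0.501 -0.111  0.057]
245 [ 0.495 -0.114  0.046] [ 0.5   -0.111  0.043]
250 [ 0.493 -0.111  0.029] [ 0.499 -0.111  0.03 ]
255 [ 0.495 -0.123  0.026] [ 0.501 -0.122  0.026]
```

>>> step_arm --pt "0 0 -3 0" --pt "0 0 -6 0" --pt "0 0 -8 0" --pt "0 0 -8 0" --pt "0 0 -8 0"

```text
time_s: 3.73
position: [0.4933, -0.0853, 0.1774]
ee_rot: [1.0, 0.0, 0.001, 0.0]
ft_force: [-0.5, 0.6, -0.9]
finger_gap: 0.001
```

```bash
python3 - <<'E'
from h import *
p,d,m=snap('wrist'); s=arm.get_state();T=s['position'];print(T,s['finger_gap'],s['joint_positions'])
P=cloud(d,m)
print('tip px',proj(m,T-[0,0,.008]),'cam',-np.array(m['R']).T@m['t'])
for v in range(230,350,10): print(v,*[P[v,u].round(3) for u in(305,316,330)])
q,_,_=snap('scene')
cv2.imwrite('pics/c4.png',np.hstack([cv2.resize(p,(400,300)),cv2.resize(q[70:280,170:450],(400,300))])[:,:,::-1])
E
```

```text
[ 0.49281923 -0.08506511  0.17641174] 0.0003969356755067311 [-4.08101495e-01  3.15907479e-01  1.47657026e+00  1.67851860e-05
  1.35026037e+00  1.16255699e+00]
tip px (np.float64(316.1027160331877), np.float64(276.83753625390324)) cam [ 0.5586806  -0.0844186   0.34964895]
230 [ 0.506 -0.078  0.121] [ 0.508 -0.085  0.129] [ 0.506 -0.094  0.119]
240 [ 0.504 -0.079  0.136] [ 0.503 -0.085  0.135] [ 0.503 -0.093  0.135]
250 [ 0.498 -0.079  0.136] [ 0.497 -0.085  0.135] [ 0.497 -0.093  0.134]
260 [ 0.491 -0.079  0.135] [ 0.491 -0.085  0.135] [ 0.492 -0.093  0.136]
270 [ 0.486 -0.079  0.137] [ 0.485 -0.085  0.135] [ 0.485 -0.093  0.136]
280 [ 0.478 -0.079  0.134] [ 0.479 -0.085  0.136] [ 0.439 -0.098  0.029]
290 [ 0.504 -0.081  0.213] [ 0.504 -0.085  0.213] [ 0.504 -0.09   0.213]
300 [ 0.504 -0.081  0.222] [ 0.503 -0.085  0.222] [ 0.504 -0.09   0.222]
310 [ 0.504 -0.081  0.231] [ 0.504 -0.085  0.231] [ 0.503 -0.09   0.23 ]
320 [ 0.503 -0.081  0.238] [ 0.504 -0.085  0.239] [ 0.504 -0.089  0.239]
330 [ 0.504 -0.081  0.245] [ 0.503 -0.085  0.244] [ 0.503 -0.089  0.244]
340 [ 0.505 -0.082  0.253] [ 0.5   -0.085  0.244] [ 0.505 -0.089  0.253]
```

View pics/c4.png

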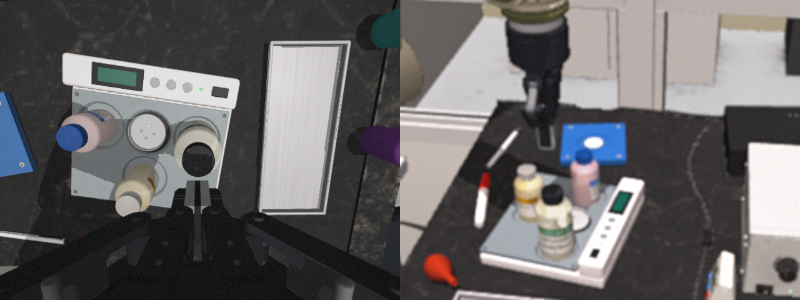

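The scene view shows the bottle still upright in its place. The shut fingertips are near z 0.21 while the TCP reads 0.176. That means the tips are about 35 mm *behind* the reported TCP, not 8 mm ahead as the interface text says, so the pads closed above the body. I'll measure this offset exactly and use the measured value.

```bash
python3 - <<'E'
from h import *
p,d,m=snap('wrist'); s=arm.get_state();T=s['position'];print(T)
P=cloud(d,m)
for v in range(276,296): print(v,*[P[v,u].round(4) for u in(306,326)])
E
```

```text
[ 0.49258806 -0.084989    0.17585614]
276 [ 0.4808 -0.0789  0.1349] [ 0.4809 -0.0907  0.1352]
277 [ 0.4803 -0.0789  0.1353] [ 0.4805 -0.0907  0.1356]
278 [ 0.4801 -0.0789  0.1364] [ 0.4794 -0.0907  0.1344]
279 [ 0.4788 -0.0788  0.1346] [ 0.4792 -0.0907  0.1356]
280 [ 0.4781 -0.0788  0.1343] [ 0.4786 -0.0907  0.1358]
281 [ 0.437  -0.076   0.0276] [ 0.4373 -0.0939  0.0285]
282 [ 0.4364 -0.0761  0.0287] [ 0.4365 -0.0939  0.0289]
283 [ 0.435  -0.076   0.0275] [ 0.4356 -0.0939  0.0291]
284 [ 0.4347 -0.0761  0.0292] [ 0.4344 -0.0939  0.0285]
285 [ 0.434  -0.0761  0.0297] [ 0.434  -0.0939  0.0299]
286 [ 0.4325 -0.076   0.0283] [ 0.4323 -0.094   0.0279]
287 [ 0.4315 -0.076   0.0282] [ 0.4316 -0.094   0.0285]
288 [ 0.4307 -0.076   0.0287] [ 0.4308 -0.0939  0.0291]
289 [ 0.5033 -0.0808  0.2112] [ 0.5033 -0.0885  0.211 ]
290 [ 0.503  -0.0808  0.2114] [ 0.5027 -0.0885  0.2107]
291 [ 0.5031 -0.0808  0.2125] [ 0.5031 -0.0884  0.2126]
292 [ 0.5029 -0.0808  0.2132] [ 0.5028 -0.0884  0.2128]
293 [ 0.5585 -0.0844  0.348 ] [ 0.5029 -0.0884  0.2141]
294 [ 0.5585 -0.0844  0.348 ] [ 0.5029 -0.0884  0.2152]
295 [ 0.5585 -0.0844  0.348 ] [ 0.5031 -0.0883  0.2164]
```

>>> step_arm --pt "0 0 0 0" --pt "0 0 0 0" --pt "0 0 0 0" --pt "0 0 0 0" --pt "0 0.1 0 0" --pt "0 0.1 3.5 0" --pt "0 0.1 7 0" --pt "0 0.1 10 0" --pt "0 0.1 12 0" --pt "0 0.1 13.5 0" --pt "0 0.1 14.2 0" --pt "0 0.1 14.2 0" --jaw 1

```text
time_s: 4.88
position: [0.4926, -0.0861, 0.0341]
ee_rot: [1.0, 0.0, -0.001, -0.0]
ft_force: [-0.0, 0.3, 1.0]
finger_gap: 1.002
```

>>> step_arm --pt "0 0 0 0" --pt "0 0 0 0" --pt "0 0 0 0" --pt "0 0 0 0" --pt "0 0 0 0" --pt "0 0 0 0" --pt "0 0 0 0" --pt "0 0 0 0" --jaw -1 --force 30

```text
time_s: 5.55
position: [0.4938, -0.0864, 0.0364]
ee_rot: [1.0, 0.0, 0.001, 0.0]
ft_force: [-0.7, -0.1, 6.3]
finger_gap: 0.591
```

>>> step_arm --pt "0 0 -1.5 0" --pt "0 0 -4 0" --pt "0 0 -6 0" --pt "0 1.5 -6 0" --pt "0 4.5 -6 0" --pt "0 8 -6 0" --pt "0 11.5 -6 0" --pt "0 14 -6 0" --pt "0 14.6 -5.5 0" --pt "0 14.6 -4 0" --pt "0 14.6 -2 0" --pt "0 14.6 -0.2 0" --pt "0 14.6 1.0 0" --pt "0 14.6 1.4 0" --pt "0 14.6 1.4 0"

```text
time_s: 6.8
position: [0.4928, -0.2315, 0.0206]
ee_rot: [1.0, 0.0, -0.001, -0.001]
ft_force: [0.4, 0.4, -1.2]
finger_gap: 0.591
```

```bash
python3 - <<'E'
from h import *
s=arm.get_state();print(s['position'],s['finger_gap'],s['ft_force'])
p,d,m=snap('scene','s5.png');P=cloud(d,m)
g=(p[...,1].astype(int)-p[...,0]>25)&(p[...,1].astype(int)-p[...,2]>15)
k=g&(abs(P[...,0]-.494)<.06)&(abs(P[...,1]+.25)<.08);print('band',k.sum(),P[k].mean(0),P[k].min(0),P[k].max(0))
cv2.imwrite('pics/s5.png',cv2.resize(p[180:340,170:350],(540,480))[:,:,::-1])
E
```

```text
[ 0.49279744 -0.23154677  0.02057076] 0.591041645594008 [ 0.35197066  0.39312071 -1.18138884]
band 23 [ 0.50985247 -0.25370937  0.0626973 ] [ 0.5051143  -0.25883737  0.05585014] [ 0.51449949 -0.24912116  0.07030064]
```

View pics/s5.png

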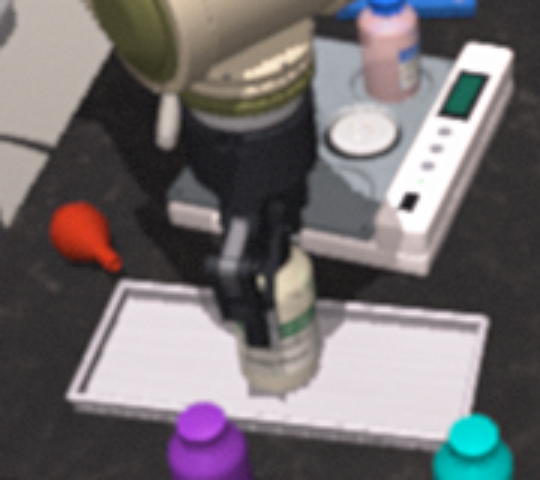

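The oil bottle is held upright over the middle of the tray with its base about 5 mm above the floor. Next I'll set it down, release it and move above the amber bottle.

>>> step_arm --pt "0 0 0.3 0" --pt "0 0 0.5 0" --pt "0 0 0.5 0"

```text
time_s: 7.1
position: [0.4933, -0.2322, 0.0164]
ee_rot: [1.0, 0.0, 0.0, 0.0]
ft_force: [-0.2, 0.8, -1.3]
finger_gap: 0.588
```

>>> step_arm --pt "0 0 0 0" --pt "0 0 0 0" --pt "0 0 0 0" --pt "0 0 0 0" --pt "0 0 0 0" --pt "0 0 -2 0" --pt "0 0 -5 0" --pt "0 0 -8.5 0" --pt "0 0 -11 0" --pt "-1 -4 -11 0" --pt "-2 -8 -11 0" --pt "-3 -12 -11 0" --pt "-4.5 -16 -11 0" --pt "-6 -20 -11 0" --pt "-6 -22.3 -11 0" --pt "-6 -22.3 -11 0" --pt "-6 -22.3 -11 0" --jaw 1

```text
time_s: 8.52
position: [0.4332, -0.0084, 0.1265]
ee_rot: [1.0, 0.001, 0.0, 0.0]
ft_force: [0.6, -0.1, 0.0]
finger_gap: 1.002
```

```bash
cat >> h.py <<'E'
def top(P,c,h,r=.03,tol=.005):
    k=(np.hypot(P[...,0]-c[0],P[...,1]-c[1])<r)&(abs(P[...,2]-h)<tol)
    return (int(k.sum()),P[k].mean(0).round(4)) if k.any() else None
E
python3 - <<'E'
from h import *
s=arm.get_state();print(s['position'],s['finger_gap'],s['time_s'])
p,d,m=snap('wrist','w6.png');P=cloud(d,m)
print('amber',top(P,(.4335,-.0085),.111),'pink',top(P,(.51,.045),.111),'oil',top(P,(.493,-.2315),.114))
E
```

```text
[ 0.43315879 -0.0084083   0.1265423 ] 1.0018921747867862 8.5167
amber (2085, array([ 0.4337, -0.0075,  0.1113])) pink (2865, array([0.5099, 0.0454, 0.1112])) oil None
```

>>> step_arm --pt "0 0 3.5 0" --pt "0 0 7 0" --pt "0 0 9.5 0" --pt "0 0 10.7 0" --pt "0 0 10.7 0" --pt "0 0 10.7 0"

```text
time_s: 9.07
position: [0.4335, -0.0102, 0.0191]
ee_rot: [1.0, -0.001, -0.0, -0.0]
ft_force: [-0.1, -0.8, 0.0]
finger_gap: 1.0
```

>>> step_arm --pt "0 0 0 0" --pt "0 0 0 0" --pt "0 0 0 0" --pt "0 0 0 0" --pt "0 0 0 0" --pt "0 0 0 0" --pt "0 0 0 0" --pt "0 0 0 0" --jaw -1

```text
time_s: 9.73
position: [0.4337, -0.0094, 0.0201]
ee_rot: [1.0, 0.0, 0.001, 0.0]
ft_force: [-1.1, 0.1, 5.5]
finger_gap: 0.5
```

>>> step_arm --pt "0 0 -1.5 0" --pt "0 0 -4 0" --pt "0 0 -6 0" --pt "0 1.5 -6 0" --pt "0 4.5 -6 0" --pt "-0.5 8 -6 0" --pt "-1 11.5 -6 0" --pt "-1.4 15 -6 0" --pt "-1.4 18.5 -6 0" --pt "-1.4 21.5 -6 0" --pt "-1.4 22.4 -5 0" --pt "-1.4 22.4 -3 0" --pt "-1.4 22.4 -0.5 0" --pt "-1.4 22.4 1.0 0" --pt "-1.4 22.4 1.5 0" --pt "-1.4 22.4 1.5 0"

```text
time_s: 11.07
position: [0.4188, -0.2324, 0.0034]
ee_rot: [1.0, 0.0, -0.001, -0.001]
ft_force: [-0.5, -0.2, 0.1]
finger_gap: 0.503
```

>>> step_arm --pt "0 0 0.3 0" --pt "0 0 0.4 0" --pt "0 0 0.4 0"

```text
time_s: 11.32
position: [0.4195, -0.2334, 0.0008]
ee_rot: [1.0, 0.0, 0.0, 0.0]
ft_force: [-0.3, -0.1, -1.0]
finger_gap: 0.5
```

>>> step_arm --pt "0 0 0 0" --pt "0 0 0 0" --pt "0 0 0 0" --pt "0 0 0 0" --pt "0 0 0 0" --pt "0 0 -2 0" --pt "0 0 -5 0" --pt "0 0 -8.5 0" --pt "0 0 -11 0" --pt "1 -4 -12.5 0" --pt "2 -8 -12.5 0" --pt "3 -12 -12.5 0" --pt "4.5 -16 -12.5 0" --pt "6 -20 -12.5 0" --pt "7.5 -24 -12.5 0" --pt "9.1 -27.8 -12.5 0" --pt "9.1 -27.8 -12.5 0" --pt "9.1 -27.8 -12.5 0" --pt "9.1 -27.8 -12.5 0" --jaw 1

```text
time_s: 12.9
position: [0.5099, 0.0446, 0.125]
ee_rot: [1.0, 0.0, -0.0, 0.0]
ft_force: [-0.1, -0.3, -0.6]
finger_gap: 1.0
```

```bash
python3 - <<'E'
from h import *
s=arm.get_state();print(s['position'],s['finger_gap'],s['time_s'])
p,d,m=snap('wrist','w7.png');P=cloud(d,m)
print('pink',top(P,(.51,.045),.111),'dish',top(P,(.502,-.018),.035,tol=.003))
p,d,m=snap('top');P=cloud(d,m)
print('oil',top(P,(.493,-.2315),.114),'amber',top(P,(.419,-.2315),.09))
E
```

```text
[0.50986299 0.04460627 0.12503163] 1.0003303974765785 12.9
pink (2132, array([0.5107, 0.0458, 0.1113])) dish (582, array([ 0.5013, -0.0179,  0.0349]))
oil (166, array([ 0.4935, -0.2306,  0.1135])) amber (123, array([ 0.4206, -0.2313,  0.0897]))
```

>>> step_arm --pt "0 -0.1 3.5 0" --pt "0 -0.1 7 0" --pt "0 -0.1 9.5 0" --pt "0 -0.1 10.6 0" --pt "0 -0.1 10.6 0" --pt "0 -0.1 10.6 0"

```text
time_s: 13.5
position: [0.5101, 0.0447, 0.0194]
ee_rot: [1.0, -0.001, -0.0, -0.0]
ft_force: [0.5, 0.3, 0.2]
finger_gap: 1.002
```

>>> step_arm --pt "0 0 0 0" --pt "0 0 0 0" --pt "0 0 0 0" --pt "0 0 0 0" --pt "0 0 0 0" --pt "0 0 0 0" --pt "0 0 0 0" --pt "0 0 0 0" --jaw -1

```text
time_s: 14.17
position: [0.5107, 0.0457, 0.0202]
ee_rot: [1.0, 0.0, 0.001, 0.0]
ft_force: [-1.1, 0.0, 6.1]
finger_gap: 0.496
```

>>> step_arm --pt "0 0 -1.5 0" --pt "0 0 -4 0" --pt "0 0 -6.5 0" --pt "0 1.5 -7 0" --pt "0.5 4.5 -7 0" --pt "1 8 -7 0" --pt "2 11.5 -7 0" --pt "3 15 -7 0" --pt "4 18.5 -7 0" --pt "5 22 -7 0" --pt "5.8 25.5 -7 0" --pt "5.8 27.7 -6 0" --pt "5.8 27.7 -4 0" --pt "5.8 27.7 -1 0" --pt "5.8 27.7 1.0 0" --pt "5.8 27.7 1.5 0" --pt "5.8 27.7 1.5 0"

```text
time_s: 15.58
position: [0.5675, -0.2308, 0.0031]
ee_rot: [1.0, 0.0, -0.001, -0.001]
ft_force: [0.4, 0.2, -1.1]
finger_gap: 0.492
```

>>> step_arm --pt "0 0 0.3 0" --pt "0 0 0.4 0" --pt "0 0 0.4 0"

```text
time_s: 15.83
position: [0.5687, -0.2314, 0.0013]
ee_rot: [1.0, 0.0, 0.001, 0.001]
ft_force: [1.2, 0.1, -0.7]
finger_gap: 0.496
```

>>> step_arm --pt "0 0 0 0" --pt "0 0 0 0" --pt "0 0 0 0" --pt "0 0 0 0" --pt "0 0 0 0" --pt "0 0 -2 0" --pt "0 0 -5 0" --pt "0 0 -8.5 0" --pt "0 0 -11 0" --pt "-1 -4 -12.5 0" --pt "-2 -8 -14 0" --pt "-3 -12 -14 0" --pt "-4.5 -16 -14 0" --pt "-6 -20 -14 0" --pt "-6.6 -21.3 -14 0" --pt "-6.6 -21.3 -14 0" --pt "-6.6 -21.3 -14 0" --pt "-6.6 -21.3 -14 0" --jaw 1

```text
time_s: 17.33
position: [0.5027, -0.0189, 0.1404]
ee_rot: [1.0, -0.0, 0.0, 0.0]
ft_force: [1.1, -0.4, -0.4]
finger_gap: 0.999
```

```bash
python3 - <<'E'
from h import *
s=arm.get_state();print(s['position'],s['ee_rot'],s['finger_gap'],s['time_s'])
p,d,m=snap('wrist');P=cloud(d,m)
print('dish',top(P,(.502,-.018),.035,tol=.003),'tcp px',proj(m,s['position']))
q,d,m2=snap('top');P=cloud(d,m2)
print('oil',top(P,(.493,-.2315),.114),'amber',top(P,(.419,-.2315),.09),'pink',top(P,(.569,-.2315),.09))
k=cv2.cvtColor(q,cv2.COLOR_RGB2HSV)
cv2.imwrite('pics/w8.png',p[:,:,::-1])
E
```

```text
[ 0.50265099 -0.01886065  0.14035169] [ 9.99999934e-01 -7.69442614e-05  3.00384229e-04  1.87932158e-04] 0.9990356062421264 17.3333
dish (451, array([ 0.5001, -0.0171,  0.0349])) tcp px (np.float64(316.58760204368434), np.float64(282.27062307010425))
oil (163, array([ 0.4932, -0.2305,  0.1135])) amber (122, array([ 0.4206, -0.2312,  0.0894])) pink (114, array([ 0.5698, -0.2295,  0.0893]))
```

View pics/w8.png

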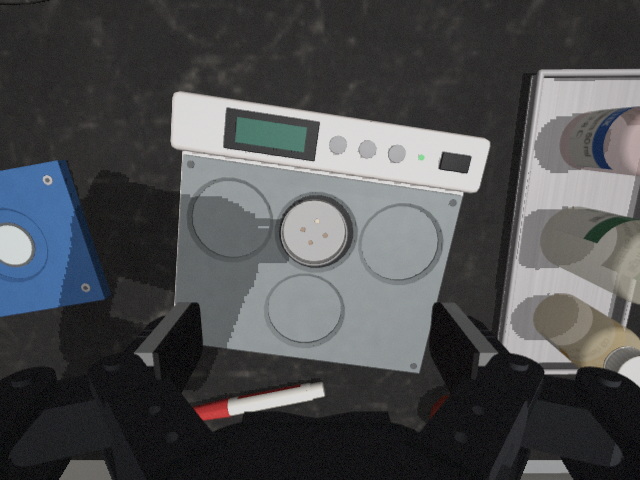

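All three bottles stand on the tray. The dish is at about (315,231), the empty places are at (231,218), (400,243) and (304,308), and the insert's recess is at about (8,244).

```bash
python3 - <<'E'
from h import *
z=np.load('last_wrist.npz');m={k:z[k] for k in('fx','fy','cx','cy','R','t')};p=z['p']
print('dish',ray(m,315,231,.035),'edges',ray(m,280,231,.033),ray(m,349,231,.033),ray(m,315,199,.035),ray(m,315,264,.035))
for n,q in(('pink',(231,218)),('oil',(400,243)),('amber',(304,308)),('dish place',(315,231))): print(n,ray(m,*q,.027).round(4))
print('insert recess',ray(m,12,245,.011))
g=cv2.cvtColor(p,cv2.COLOR_RGB2GRAY); c=cv2.HoughCircles(cv2.medianBlur(g,5),cv2.HOUGH_GRADIENT,1,40,param1=80,param2=22,minRadius=30,maxRadius=46)
for x in c[0]: print(x, ray(m,x[0],x[1],.028).round(4))
E
```

```text
dish [ 0.50339093 -0.01814752  0.035     ] edges [0.50293312 0.00817278 0.033     ] [ 0.5029167 -0.0437274  0.033    ] [ 0.52737276 -0.01815395  0.035     ] [ 0.47750058 -0.01814059  0.035     ]
pink [0.5117 0.0458 0.027 ]
oil [ 0.492 -0.084  0.027]
amber [ 0.4373 -0.0092  0.027 ]
dish place [ 0.5015 -0.0182  0.027 ]
insert recess [0.48612397 0.22970835 0.011     ]
[228.5 221.5  40.8] [0.5092 0.0476 0.028 ]
[315.5 233.5  38.7] [ 0.4998 -0.0185  0.028 ]
[398.5 245.5  39.9] [ 0.4902 -0.0828  0.028 ]
[306.5 309.5  37.6] [ 0.4365 -0.0112  0.028 ]
[561.5 314.5  31. ] [ 0.4319 -0.2189  0.028 ]
```

>>> step_arm --pt "0 0 0 0" --pt "0 -0.1 2 0" --pt "0 -0.1 4 0" --pt "0 -0.1 5 0" --pt "0 -0.1 5 0" --pt "0 -0.1 5 0" --jaw 0.44 --force 20

```text
time_s: 17.93
position: [0.5023, -0.0177, 0.0901]
ee_rot: [1.0, -0.0, -0.0, -0.0]
ft_force: [0.4, -1.2, -0.2]
finger_gap: 0.722
```

```bash
python3 - <<'E'
from h import *
s=arm.get_state();T=s['position'];print(T,s['finger_gap'],s['time_s'])
p,d,m=snap('wrist');P=cloud(d,m)
k=(P[...,2]>.085)&(abs(P[...,0]-T[0])<.02)&(abs(P[...,1]-T[1])<.06)&(P[...,2]<.2)
for sgn in(1,-1):
    q=P[k&(sgn*(P[...,1]-T[1])>0)]; l=q[q[:,2]<np.percentile(q[:,2],8)]; print('finger',q[:,2].min(),np.percentile(q[:,2],[.5,2,5]),l.mean(0),'ymin/max',l[:,1].min(),l[:,1].max())
print('dish',top(P,(.502,-.018),.035,tol=.003))
cv2.imwrite('pics/w9.png',p[:,:,::-1])
E
```

```text
[ 0.50229243 -0.01773711  0.09008763] 0.7223997631683433 17.9333
finger 0.12454571112285284 [0.12886202 0.13421665 0.14189429] [0.50605935 0.01634774 0.13901767] ymin/max 0.013200100568961858 0.027805155949668883
finger 0.12460639619818957 [0.1289283  0.13444125 0.14239425] [ 0.50605584 -0.05068601  0.13930106] ymin/max -0.06169642952863748 -0.0475134556286823
dish (701, array([ 0.5001, -0.0168,  0.0349]))
```

View pics/w9.png

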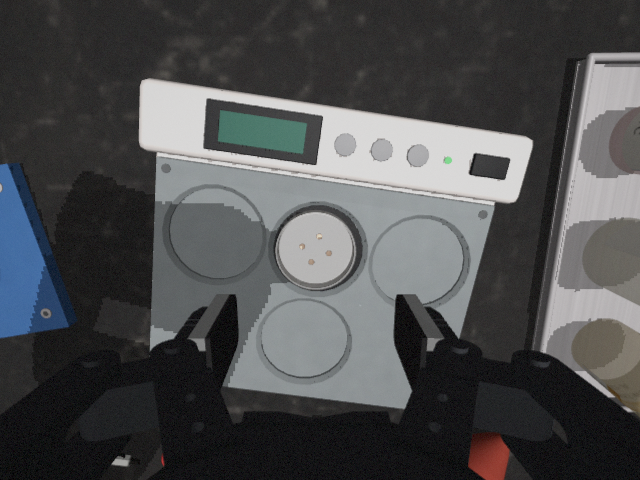

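The dish lies centred between the half-open jaws at about (316,247). The tips are about 35 mm above the reported TCP. I'll descend with the tips just over the plate top.

>>> step_arm --pt "0 0 3 0" --pt "0 0 6 0" --pt "0 0 8 0" --pt "0 0 8.8 0" --pt "0 0 9.1 0" --pt "0 0 9.1 0" --pt "0 0 9.1 0"

```text
time_s: 18.57
position: [0.5031, -0.0175, 0.0005]
ee_rot: [1.0, 0.0, 0.001, 0.0]
ft_force: [-0.4, 0.2, 0.1]
finger_gap: 0.725
```

```bash
python3 - <<'E'
from h import *
s=arm.get_state();T=s['position'];print(T,s['finger_gap'],s['ft_force'])
p,d,m=snap('wrist');P=cloud(d,m)
for u0,u1 in((180,250),(385,455)):
    for v in range(280,312,2):
        r=P[v,u0:u1]; print(v,u0,*[r[i].round(4) for i in (range(35,66,10) if u0<300 else range(5,36,10))])
E
```

```text
[ 5.03086254e-01 -1.74985869e-02  4.78570160e-04] 0.7246226550774202 [-0.43704351  0.22632968  0.07704964]
280 180 [0.5128 0.0249 0.0234] [0.5127 0.0208 0.0231] [0.5136 0.016  0.0257] [0.5148 0.0114 0.0287]
282 180 [0.5122 0.0247 0.0242] [0.5121 0.0207 0.0238] [0.5129 0.016  0.0261] [0.5138 0.0115 0.0284]
284 180 [0.5109 0.0251 0.0231] [0.5107 0.021  0.0227] [0.5118 0.0162 0.0254] [0.513  0.0114 0.0287]
286 180 [0.5104 0.0249 0.0241] [0.51   0.0209 0.0232] [0.5109 0.0162 0.0254] [0.5116 0.0118 0.0272]
288 180 [0.5091 0.0252 0.023 ] [0.5095 0.0208 0.024 ] [0.5104 0.0161 0.0263] [0.5108 0.0118 0.0274]
290 180 [0.5085 0.0251 0.0238] [0.5085 0.0209 0.0237] [0.5095 0.0161 0.0264] [0.5099 0.0118 0.0275]
292 180 [0.5075 0.0252 0.0235] [0.5075 0.021  0.0235] [0.5089 0.016  0.0271] [0.5097 0.0115 0.029 ]
294 180 [0.5067 0.0252 0.0238] [0.5132 0.017  0.0395] [0.5077 0.0162 0.0263] [0.5087 0.0117 0.0287]
296 180 [0.5133 0.0202 0.0418] [0.5134 0.0165 0.0419] [0.5114 0.0138 0.0372] [0.5074 0.0119 0.0277]
298 180 [0.5142 0.0191 0.0458] [0.5131 0.0162 0.0431] [0.5107 0.0138 0.0374] [0.5064 0.012  0
[... 1698 characters left out ...]
2] [ 0.5047 -0.061   0.0234]
300 385 [ 0.505  -0.0478  0.0262] [ 0.513  -0.0475  0.0447] [ 0.5132 -0.051   0.0453] [ 0.5042 -0.0608  0.0243]
302 385 [ 0.5042 -0.0478  0.0265] [ 0.5122 -0.0476  0.0447] [ 0.5136 -0.0503  0.0481] [ 0.5137 -0.0538  0.0481]
304 385 [ 0.5035 -0.0478  0.0268] [ 0.5112 -0.0477  0.0444] [ 0.5139 -0.0497  0.0504] [ 0.5137 -0.0533  0.05  ]
306 385 [ 0.5024 -0.0479  0.0264] [ 0.5106 -0.0477  0.0447] [ 0.5132 -0.0497  0.0505] [ 0.5129 -0.0534  0.0499]
308 385 [ 0.501  -0.0482  0.0253] [ 0.5095 -0.0478  0.0441] [ 0.5136 -0.0491  0.053 ] [ 0.513  -0.0529  0.0516]
310 385 [ 0.5007 -0.0479  0.0267] [ 0.5094 -0.0475  0.0455] [ 0.5141 -0.0484  0.0556] [ 0.5132 -0.0523  0.0537]
```

>>> step_arm --pt "0 0 0.4 0" --pt "0 0 0.6 0" --pt "0 0 0.6 0"

```text
time_s: 18.87
position: [0.5024, -0.0173, -0.0065]
ee_rot: [1.0, 0.0, 0.0, 0.0]
ft_force: [0.7, 0.5, -0.1]
finger_gap: 0.716
```

>>> step_arm --pt "0 0 0 0" --pt "0 0 0 0" --pt "0 0 0 0" --pt "0 0 0 0" --pt "0 0 0 0" --pt "0 0 0 0" --jaw -1 --force 20

```text
time_s: 19.37
position: [0.5047, -0.0177, -0.004]
ee_rot: [1.0, -0.0, 0.004, 0.001]
ft_force: [-0.5, 1.1, 25.3]
finger_gap: 0.564
```

>>> step_arm --pt "0 0 -0.3 0" --pt "0 0 -0.8 0" --pt "0 0 -1.5 0" --pt "0 0 -2.5 0" --pt "0 0 -4 0" --pt "0 0 -4 0" --pt "0 0 -4 0"

```text
time_s: 19.95
position: [0.5024, -0.0173, 0.0336]
ee_rot: [1.0, 0.0, 0.001, 0.0]
ft_force: [-0.6, 0.4, -0.6]
finger_gap: 0.56
```

```bash
python3 - <<'E'
from h import *
s=arm.get_state();T=s['position'];print(T,s['ee_rot'],s['finger_gap'],s['ft_force'])
p,d,m=snap('wrist');P=cloud(d,m)
for h in(.05,.06,.07,.08): print(h,top(P,(.503,-.0175),h,r=.022))
cv2.imwrite('pics/w10.png',p[:,:,::-1])
E
```

```text
[ 0.50237193 -0.01729685  0.03362684] [9.99999830e-01 5.04644216e-05 5.56971663e-04 1.64326761e-04] 0.5599054084640637 [-0.63857667  0.35764976 -0.59277627]
0.05 None
0.06 (37, array([ 0.5143, -0.0236,  0.0646]))
0.07 (8695, array([ 0.5033, -0.0176,  0.067 ]))
0.08 None
```

View pics/w10.png

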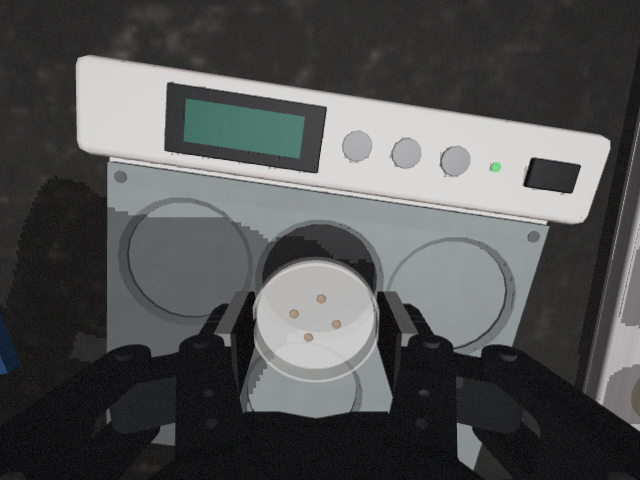

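The dish is held level between the pads at about (316,320). Next I'll carry it over the insert.

>>> step_arm --pt "0 -1 -1 0" --pt "0 -3 -2 0" --pt "0 -5.5 -3 0" --pt "-0.5 -8 -3 0" --pt "-0.8 -10.5 -3 0" --pt "-1 -13 -3 0" --pt "-1.2 -15.5 -3 0" --pt "-1.5 -18 -3 0" --pt "-1.5 -20.5 -3 0" --pt "-1.5 -23 -3 0" --pt "-1.5 -24.3 -3 0" --pt "-1.5 -24.8 -3 0" --pt "-1.5 -24.8 -3 0" --pt "-1.5 -24.8 -3 0" --pt "-1.5 -24.8 -3 0"

```text
time_s: 21.25
position: [0.4873, 0.2297, 0.0631]
ee_rot: [1.0, -0.001, -0.0, 0.0]
ft_force: [-0.4, 0.4, 0.1]
finger_gap: 0.56
```

```bash
python3 - <<'E'
from h import *
s=arm.get_state();T=s['position'];print(T,s['ee_rot'],s['finger_gap'],s['time_s'])
p,d,m=snap('wrist','w11.png');P=cloud(d,m)
k=(np.hypot(P[...,0]-T[0],P[...,1]-T[1])<.022)&(abs(P[...,2]-T[2]-.0334)<.006); A=P[k]
c=np.linalg.lstsq(np.c_[A[:,:2]-T[:2],np.ones(len(A))],A[:,2],rcond=None)[0];print('dish plane',len(A),c,A.mean(0))
hsv=cv2.cvtColor(p,cv2.COLOR_RGB2HSV)
b=((hsv[...,0]>95)&(hsv[...,0]<125)&(hsv[...,1]>110)&(abs(P[...,2]-.014)<.006)).astype(np.uint8)
c=cv2.findContours(b,cv2.RETR_EXTERNAL,2)[0]; q=np.vstack(c)[:,0]
print('blue extents', cv2.minAreaRect(np.array([ray(m,*x,.014)[:2] for x in q],np.float32)))
pt,dt,mt=snap('top'); hs=cv2.cvtColor(pt,cv2.COLOR_RGB2HSV)
E
```

```text
[0.48725423 0.2296626  0.06308616] [ 9.99999818e-01 -5.47868776e-04 -1.97988066e-04  1.54904043e-04] 0.5602572349639465 21.25
dish plane 8393 [ 0.00291696 -0.00468762  0.0962251 ] [0.48691724 0.22977084 0.09622361]
blue extents ((0.486752450466156, 0.23030102252960205), (0.1163247600197792, 0.12427187711000443), 9.890605926513672)
```

View pics/w11.png

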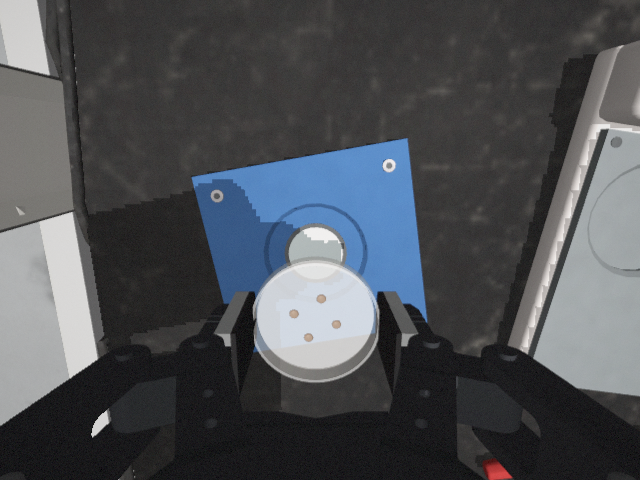

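The insert measures 116.3 x 124.3 mm as it should, centred at (0.4868, 0.2303). The dish is level to within 0.3 degrees and about 0.6 mm off that centre. I'll lower it.

>>> step_arm --pt "0 -0.05 2 0" --pt "0 -0.05 4 0" --pt "0 -0.05 6 0" --pt "0 -0.05 7 0" --pt "0 -0.05 7.5 0" --pt "0 -0.05 7.8 0" --pt "0 -0.05 8 0" --pt "0 -0.05 8 0" --pt "0 -0.05 8 0"

```text
time_s: 22.1
position: [0.4875, 0.2313, -0.0161]
ee_rot: [1.0, 0.0, 0.001, -0.0]
ft_force: [-0.1, 1.0, -0.7]
finger_gap: 0.559
```

>>> step_arm --pt "0 0 0 0" --pt "0 0 0 0" --pt "0 0 0 0" --pt "0 0 -0.2 0" --pt "0 0 -1 0" --pt "0 0 -3 0" --pt "0 0 -6 0" --pt "0 0 -9 0" --pt "0 0 -12 0" --pt "0 0 -14 0" --pt "0 0 -14 0" --pt "0 0 -14 0" --jaw 0.6

```text
time_s: 23.1
position: [0.4874, 0.2314, 0.1246]
ee_rot: [1.0, 0.0, 0.001, -0.0]
ft_force: [-1.3, -0.3, -0.2]
finger_gap: 0.8
```

```bash
python3 - <<'E'
from h import *
s=arm.get_state();T=s['position'];print(T,s['finger_gap'],s['time_s'])
p,d,m=snap('wrist','w12.png');P=cloud(d,m)
print('rim',top(P,(.487,.230),.021,r=.028,tol=.003),'inner',top(P,(.487,.230),.015,r=.02,tol=.003))
k=(np.hypot(P[...,0]-.487,P[...,1]-.23)<.02)&(P[...,2]<.03);A=P[k]
print(np.linalg.lstsq(np.c_[A[:,:2]-[.487,.23],np.ones(len(A))],A[:,2],rcond=None)[0])
E
```

```text
[0.4874493  0.23137235 0.12456903] 0.8001215206803478 23.1
rim (464, array([0.4837, 0.2319, 0.021 ])) inner (2133, array([0.4872, 0.23  , 0.0152]))
[-0.0005502  -0.00329751  0.01515242]
```

View pics/w12.png

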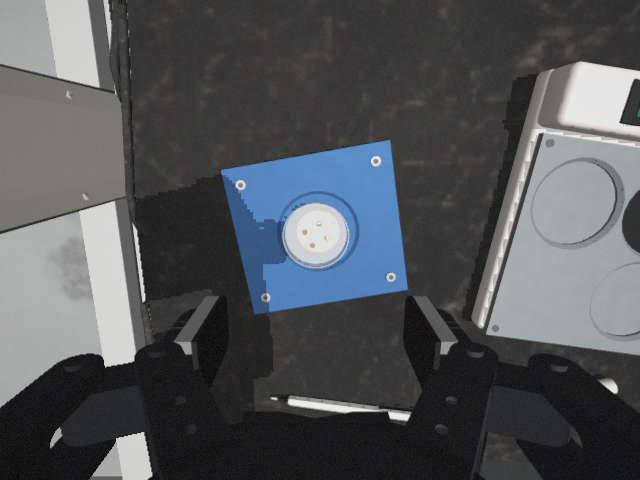

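The dish sits flat in the recess at about (316,236), with its inner floor at z 15.2 mm as expected. Now the bottles go back, pink first.

>>> step_arm --pt "0.5 3 0 0" --pt "1 7 0 0" --pt "1.7 11 0 0" --pt "2.4 15 0 0" --pt "3.1 19 0 0" --pt "3.8 23 0 0" --pt "4.5 27 0 0" --pt "5.2 31 0 0" --pt "6 35 0 0" --pt "6.8 39 0 0" --pt "7.5 43 0 0" --pt "8.1 46 0 0" --pt "8.15 46.2 0 0" --pt "8.15 46.2 0 0" --pt "8.15 46.2 0 0" --jaw 1 --force 30

```text
time_s: 24.4
position: [0.5681, -0.2299, 0.122]
ee_rot: [1.0, 0.0, -0.001, -0.001]
ft_force: [-1.0, 0.5, 0.3]
finger_gap: 1.0
```

```bash
python3 - <<'E'
from h import *
s=arm.get_state();print(s['position'],s['finger_gap'],s['time_s'])
p,d,m=snap('wrist');P=cloud(d,m)
for n,c,h in(('pink',(.569,-.231),.09),('oil',(.493,-.231),.114),('amber',(.42,-.231),.09)): print(n,top(P,c,h))
E
```

```text
[ 0.56809374 -0.22989395  0.12202553] 0.9997480814281665 24.4
pink (1804, array([ 0.5687, -0.2311,  0.0903]))
oil (1850, array([ 0.4972, -0.2318,  0.1139]))
amber None
```

>>> step_arm --pt "0 0 3.5 0" --pt "0 0 7 0" --pt "0 0 10 0" --pt "0 0 11.5 0" --pt "0 0 12.2 0" --pt "0 0 12.2 0" --pt "0 0 12.2 0"

```text
time_s: 25.03
position: [0.5692, -0.2302, 0.0022]
ee_rot: [1.0, 0.001, 0.0, 0.0]
ft_force: [-0.3, 0.2, 0.7]
finger_gap: 0.998
```

>>> step_arm --pt "0 0 0 0" --pt "0 0 0 0" --pt "0 0 0 0" --pt "0 0 0 0" --pt "0 0 0 0" --pt "0 0 0 0" --pt "0 0 0 0" --pt "0 0 0 0" --jaw -1

```text
time_s: 25.7
position: [0.5691, -0.2308, 0.0021]
ee_rot: [1.0, 0.0, 0.001, 0.0]
ft_force: [-0.7, 1.1, 7.1]
finger_gap: 0.494
```

>>> step_arm --pt "0 0 -1.5 0" --pt "0 0 -4 0" --pt "0 0 -7 0" --pt "0 -1.5 -9 0" --pt "-0.5 -4.5 -9 0" --pt "-1 -8 -9 0" --pt "-2 -11.5 -9 0" --pt "-3 -15 -9 0" --pt "-4 -18.5 -9 0" --pt "-5 -22 -9 0" --pt "-5.75 -25.5 -9 0" --pt "-5.75 -27.7 -8 0" --pt "-5.75 -27.7 -6 0" --pt "-5.75 -27.7 -4.5 0" --pt "-5.75 -27.7 -4 0" --pt "-5.75 -27.7 -4 0" --pt "-5.75 -27.7 -4 0"

```text
time_s: 27.12
position: [0.5114, 0.046, 0.0416]
ee_rot: [1.0, -0.0, 0.0, 0.0]
ft_force: [-1.2, -0.7, -0.9]
finger_gap: 0.495
```

```bash
python3 - <<'E'
from h import *
s=arm.get_state();print(s['position'],s['finger_gap'],s['time_s'],s['ft_force'])
p,d,m=snap('wrist');P=cloud(d,m)
for n,c,h in(('pink',(.511,.0465),.128),('dish',(.487,.23),.021)): print(n,top(P,c,h,tol=.008))
E
```

```text
[0.51144364 0.0459743  0.04162577] 0.4951771001467981 27.1167 [-1.17948032 -0.71099209 -0.87108348]
pink (7327, array([0.5183, 0.0469, 0.1282]))
dish (2097, array([0.4835, 0.2161, 0.0163]))
```

>>> step_arm --pt "0 0 0.8 0" --pt "0 0 1.4 0" --pt "0 0 1.7 0" --pt "0 0 1.8 0" --pt "0 0 1.8 0"

```text
time_s: 27.58
position: [0.5111, 0.0462, 0.0232]
ee_rot: [1.0, 0.0, -0.0, 0.0]
ft_force: [0.2, -0.1, 0.2]
finger_gap: 0.497
```

>>> step_arm --pt "0 0 0 0" --pt "0 0 0 0" --pt "0 0 0 0" --pt "0 0 0 0" --pt "0 0 0 0" --pt "0 0 -2 0" --pt "0 0 -5 0" --pt "0 0 -8.5 0" --pt "0 0 -10 0" --pt "-1 4 -10 0" --pt "-2 8 -10 0" --pt "-3 12 -10 0" --pt "-4.5 16 -10 0" --pt "-6 20 -10 0" --pt "-8 24 -10 0" --pt "-9.1 27.8 -10 0" --pt "-9.1 27.8 -10 0" --pt "-9.1 27.8 -10 0" --jaw 1

```text
time_s: 29.08
position: [0.4195, -0.2336, 0.1232]
ee_rot: [1.0, -0.002, 0.0, 0.0]
ft_force: [0.0, 0.5, -0.4]
finger_gap: 0.999
```

```bash
python3 - <<'E'
from h import *
s=arm.get_state();print(s['position'],s['finger_gap'],s['time_s'])
p,d,m=snap('wrist');P=cloud(d,m);print('amber',top(P,(.42,-.231),.09))
p,d,m=snap('top');P=cloud(d,m);print('pink',top(P,(.511,.0465),.111),top(P,(.511,.0465),.111,tol=.03))
E
```

```text
[ 0.41949414 -0.233641    0.12315159] 0.9994284380599796 29.0833
amber (1781, array([ 0.4196, -0.2327,  0.0902]))
pink (120, array([0.5117, 0.0472, 0.1107])) (316, array([0.5117, 0.0464, 0.0992]))
```

>>> step_arm --pt "0 0 3.5 0" --pt "0 0 7 0" --pt "0 0 10 0" --pt "0 0 11.5 0" --pt "0 0 12.2 0" --pt "0 0 12.2 0" --pt "0 0 12.2 0"

```text
time_s: 29.77
position: [0.4209, -0.2312, 0.0019]
ee_rot: [1.0, 0.001, 0.0, 0.0]
ft_force: [0.5, 0.6, -0.2]
finger_gap: 0.998
```

>>> step_arm --pt "0 0 0 0" --pt "0 0 0 0" --pt "0 0 0 0" --pt "0 0 0 0" --pt "0 0 0 0" --pt "0 0 0 0" --pt "0 0 0 0" --pt "0 0 0 0" --jaw -1

```text
time_s: 30.43
position: [0.4205, -0.232, 0.0021]
ee_rot: [1.0, -0.0, 0.001, 0.0]
ft_force: [-0.0, 1.5, 6.0]
finger_gap: 0.503
```

>>> step_arm --pt "0 0 -1.5 0" --pt "0 0 -4 0" --pt "0 0 -7 0" --pt "0 -1.5 -8 0" --pt "0.3 -4.5 -8 0" --pt "0.6 -8 -8 0" --pt "0.9 -11.5 -8 0" --pt "1.2 -15 -8 0" --pt "1.4 -18.5 -8 0" --pt "1.65 -21.5 -8 0" --pt "1.65 -22.4 -7 0" --pt "1.65 -22.4 -5.5 0" --pt "1.65 -22.4 -4.2 0" --pt "1.65 -22.4 -4 0" --pt "1.65 -22.4 -4 0"

```text
time_s: 31.68
position: [0.4359, -0.0072, 0.0407]
ee_rot: [1.0, 0.0, -0.001, -0.0]
ft_force: [0.0, -0.8, 0.1]
finger_gap: 0.503
```

>>> step_arm --pt "0 0.15 0.6 0" --pt "0 0.15 1.2 0" --pt "0 0.15 1.6 0" --pt "0 0.15 1.75 0" --pt "0 0.15 1.75 0"

```text
time_s: 32.1
position: [0.4365, -0.0093, 0.0235]
ee_rot: [1.0, -0.0, -0.0, -0.0]
ft_force: [-1.1, 0.6, -0.6]
finger_gap: 0.501
```

>>> step_arm --pt "0 0 0 0" --pt "0 0 0 0" --pt "0 0 0 0" --pt "0 0 0 0" --pt "0 0 0 0" --pt "0 0 -2 0" --pt "0 0 -5 0" --pt "0 0 -8.5 0" --pt "0 0 -11 0" --pt "1 4 -11 0" --pt "2 8 -11 0" --pt "3 12 -11 0" --pt "4.5 16 -11 0" --pt "5.5 20 -11 0" --pt "5.7 22.3 -11 0" --pt "5.7 22.3 -11 0" --pt "5.7 22.3 -11 0" --pt "5.7 22.3 -11 0" --jaw 1

```text
time_s: 33.6
position: [0.4934, -0.2314, 0.1336]
ee_rot: [1.0, 0.0, -0.0, -0.0]
ft_force: [-0.4, 0.1, 0.3]
finger_gap: 1.001
```

```bash
python3 - <<'E'
from h import *
s=arm.get_state();print(s['position'],s['finger_gap'],s['time_s'])
p,d,m=snap('wrist');P=cloud(d,m);print('oil',top(P,(.493,-.2315),.114))
p,d,m=snap('top');P=cloud(d,m);print('pink',top(P,(.511,.0465),.111),'amber',top(P,(.436,-.009),.111))
E
```

```text
[ 0.49335983 -0.23144197  0.13355482] 1.0007479959994374 33.6
oil (2653, array([ 0.4928, -0.2321,  0.1143]))
pink (127, array([0.5117, 0.047 , 0.111 ])) amber (123, array([ 0.4368, -0.0088,  0.111 ]))
```

>>> step_arm --pt "0 0 3.5 0" --pt "0 0 7 0" --pt "0 0 10 0" --pt "0 0 11.3 0" --pt "0 0 11.8 0" --pt "0 0 11.8 0"

```text
time_s: 34.2
position: [0.4935, -0.2312, 0.0152]
ee_rot: [1.0, 0.001, -0.001, -0.001]
ft_force: [0.3, 0.7, -0.2]
finger_gap: 1.0
```

>>> step_arm --pt "0 0 0 0" --pt "0 0 0 0" --pt "0 0 0 0" --pt "0 0 0 0" --pt "0 0 0 0" --pt "0 0 0 0" --pt "0 0 0 0" --pt "0 0 0 0" --jaw -1

```text
time_s: 34.87
position: [0.4943, -0.2324, 0.0171]
ee_rot: [1.0, 0.0, 0.001, 0.001]
ft_force: [-0.3, 1.2, 7.1]
finger_gap: 0.586
```

>>> step_arm --pt "0 0 -1.5 0" --pt "0 0 -4 0" --pt "0 0 -7 0" --pt "0 -1.5 -7 0" --pt "0 -4.5 -7 0" --pt "0 -8 -7 0" --pt "0 -11.5 -7 0" --pt "0 -14 -7 0" --pt "0 -14.7 -6 0" --pt "0 -14.7 -4.5 0" --pt "0 -14.7 -4 0" --pt "0 -14.7 -4 0" --pt "0 -14.7 -4 0"

```text
time_s: 35.95
position: [0.4937, -0.0854, 0.0559]
ee_rot: [1.0, -0.0, -0.0, -0.0]
ft_force: [-0.8, 0.3, -0.5]
finger_gap: 0.587
```

```bash
python3 - <<'E'
from h import *
s=arm.get_state();print(s['position'],s['ee_rot'],s['finger_gap'],s['time_s'])
p,d,m=snap('wrist');P=cloud(d,m)
k=(np.hypot(P[...,0]-.493,P[...,1]+.085)<.02)&(abs(P[...,2]-.154)<.004);e=cv2.minEnclosingCircle(P[k][:,:2].astype(np.float32));print('oil top',k.sum(),P[k].mean(0),e)
E
```

```text
[ 0.49370409 -0.08544527  0.05593058] [ 9.99999982e-01 -1.87945587e-04 -2.80258258e-05 -2.04492861e-05] 0.5874971868848057 35.95
oil top 3685 [ 0.50272251 -0.08494806  0.15280541] ((0.5026490688323975, -0.08474531024694443), 0.015415094792842865)
```

>>> step_arm --pt "0 0 0.6 0" --pt "0 0 1.1 0" --pt "0 0 1.4 0" --pt "0 0 1.6 0" --pt "0 0 1.7 0" --pt "0 0 1.7 0"

```text
time_s: 36.5
position: [0.4936, -0.0852, 0.0385]
ee_rot: [1.0, 0.0, -0.0, -0.0]
ft_force: [-0.0, -0.4, -1.3]
finger_gap: 0.588
```

>>> step_arm --pt "0 0 0 0" --pt "0 0 0 0" --pt "0 0 0 0" --pt "0 0 0 0" --pt "0 0 0 0" --pt "0 0 -2 0" --pt "0 0 -5 0" --pt "0 0 -8.5 0" --pt "0 0 -12 0" --pt "0 4 -15 0" --pt "0 8 -15 0" --pt "0 12 -15 0" --pt "0 16 -15 0" --pt "0 20 -15 0" --pt "0 20 -15 0" --pt "0 20 -15 0" --jaw 1

```text
time_s: 37.83
position: [0.4932, -0.287, 0.1881]
ee_rot: [1.0, -0.001, -0.0, -0.0]
ft_force: [0.3, 0.4, 0.1]
finger_gap: 1.004
```

```bash
python3 - <<'E'
from h import *
s=arm.get_state();print(s['position'],s['ft_force'],s['time_s'])
p,d,m=snap('top');P=cloud(d,m)
for n,c,h in(('pink',(.511,.0465),.111),('amber',(.436,-.009),.111),('oil',(.4927,-.085),.135),('dish',(.487,.23),.016)): print(n,top(P,c,h))
k=(np.hypot(P[...,0]-.487,P[...,1]-.23)<.023);print('dish px col',p[k].mean(0))
for n,q in(('tub',(427,185)),('timer',(341,190))): print(n,P[q[1],q[0]].round(3))
q=snap('scene')[0]
cv2.imwrite('pics/end.png',np.hstack([cv2.resize(p[160:360,140:460],(400,250)),cv2.resize(q[140:390,170:470],(400,333))[:250]])[:,:,::-1])
E
```

```text
[ 0.49319957 -0.28704198  0.18811003] [0.26127005 0.43102533 0.12821904] 37.8333
pink (123, array([0.5114, 0.0472, 0.111 ]))
amber (127, array([ 0.4367, -0.0087,  0.1107]))
oil (167, array([ 0.4929, -0.0839,  0.1347]))
dish (418, array([0.4856, 0.2307, 0.0152]))
dish px col [226.88161994 233.80062305 240.09657321]
tub [ 0.733 -0.314  0.08 ]
timer [ 0.729 -0.121  0.043]
```

View pics/end.png

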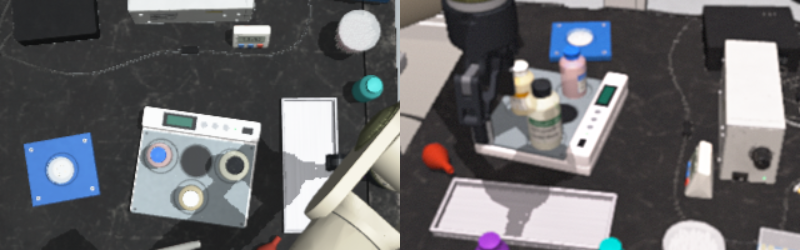

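The end view shows all three bottles upright in their own places and the dish in the insert. The timer and tub have not moved, and the gripper is clear.

```bash
python3 -c "
from cell import arm
print(arm.sign_off())"
```

```text
the job is handed in; nothing more can be done
None
```

I moved the three bottles to the tray, put the dish in the stage insert's recess, then put each bottle back in its own place on the warming plate. I handed the job in at about 38 s of the 134 s allowed. It reported no verdict.

**Last checks:**
- **Bottles:** The caps stand at z 111, 111 and 135 mm for pink, amber and oil, which means all three are fully down. The top-view cap positions are within about 3 mm of where they started.
- **Dish:** It lies flat in the recess, tilted about 0.2 degrees, with its inner floor at z 15.2 mm as expected.
- **Bystanders:** The timer and the tub of cotton buds had not moved. The gripper was clear of everything.

**What failed or disagreed:**
- **Fingertip position:** The fingertips sit about 35 mm behind the reported TCP, not 8 mm ahead as the interface text says. Because of this, my first grasp of the oil bottle closed near its cap and came off empty. The bottle stayed upright in its place. I measured the offset with the wrist camera and used that value for the rest of the job.
- **Force on the dish grasp:** The wrist force reading reached about 25 N as the fingers closed on the dish. That is under the limits, and the dish stayed level.

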